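Set a specimen dish at the viewing station on its levelling wedge

TASK

Push the dish carrier along its rail by the black handle until it clicks into the viewing-station detent. Then slide the aluminium wedge along the bench, nose first and square to the rail, under the roller of the dish plate until the plate just lifts clear of the carrier, by about 4 mm. Finish while still holding the wedge there, with the hand off the plate, and leave the tube rack, the vial and the forceps where they are.

Things in the scene. Friction and masses are not known exactly. Their poses are not given: they have to be found in the camera images.
- rail: Rail unit fixed to the bench: grey base 60 x 285 x 10 mm, two steel rails to 19 mm, end stops to 26 mm. Origin: bench level, on the rail's centre line, under the carrier's centre when it is in the viewing-station detent. +y: along the rail, the way the carrier is pushed; base spans y -200 to +85, x -30 to +30 mm. The roller hangs on the -x side; the wedge goes in towards +x. z up.
- carrier (a joint): Carrier travel along the rail's +y, m: 0 at the start stop, 0.120 in the viewing-station detent, 0.150 at the end stop. About 1 N slides it and it stays where left. A spring plunger climbs a ridge from 0.104 (about 3 N), tops it at 0.112 and drops into the detent, which pulls it to within 1 mm of 0.120 if released at 0.114 to 0.126; about 5 N more push it on over a second ridge topped at 0.128.
- handle (a point): Centre of the top of the carrier's black upright handle: 14 mm across the rail (x), 16 mm along it (y), from 28 to 77 mm above the bench, 60 mm to the -y side of the carrier's centre. Carrier: aluminium sled 86 x 90 mm, top at 28 mm, four steel pins up to 50 mm. Axes as the rail's. The plate's edge is 14 mm from the handle's +y face.
- plate: White dish plate 80 x 76 x 6 mm with a clear dish (60 mm across, top 48 mm above the bench). Rests on the carrier, travels with it, and can only rise straight up on the pins, 16 mm at most. 0.36 to 0.58 kg. Origin: centre of its underside, 28 mm above the bench when resting; lift = height - 28 mm. Axes as the rail's. A steel arm 30 mm wide reaches 104 mm to -x and carries the roller.
- roller_axis (a point): Middle of the axle of the plate's black roller, 95 mm to the -x side of the carrier's centre. Roller 12 mm across, 30 mm long, axis along the rail (y), turns freely; its underside is 8 mm above the bench (axle 14 mm) while the plate rests, and rises with the plate. Steel cheeks at its ends reach 2 mm below the axle.
- wedge: Loose aluminium wedge 100 mm long (x), 28 mm wide (y), about 0.12 kg. Origin: centre of underside. Nose at x = +50 mm, 3 mm high; the top rises 1 in 4 to 19 mm at x = -14 mm, then is level to the tail, x = -50 mm. Under the resting roller it first touches with its nose 19 mm past the axle, then lifts the plate 1 mm per 4 mm of travel (nose 35 mm past: 4 mm lift).
- wedge_tab (a point): Centre of the top of the wedge's upright grip tab: 20 mm long (x), 12 mm wide (y), from 19 to 59 mm above the wedge's underside, 35 mm behind the wedge's centre (85 mm behind the nose). Axes as the wedge's.
- tube_rack: Bystander: green tube rack 60 x 120 mm with four capped tubes, 76 mm high. Origin: centre of its underside. Leave alone.
- vial: Bystander: small amber vial with a white cap, 28 mm across, 50 mm high. Origin: centre of its underside. Leave alone.
- forceps: Bystander: steel forceps lying flat, about 125 mm long. Origin: near the middle of the underside. Leave alone.
There are look-alikes about, which are no part of the job. What is meant by the wedge is not brown, pink or purple, and is the smaller of those in its own colour.

How it is judged:
On the way:
1. the carrier sits in the viewing-station detent, the plate still resting on it (value of joint carrier between 0.116 and 0.124 m and height (world z) of plate below 0.029 m), for 0.3 s.
At the end, for the whole second after the job is handed in: Carrier within 4 mm of the detent; wedge under 4 mm off the bench, level (0.12 rad), square to the rail (0.3 rad), carrying the still plate 1.5 to 7 mm above the carrier; fingers holding the wedge (over 1 N), arm off the plate; rack, vial and forceps within 20 mm of their places (value of joint carrier between 0.116 and 0.124 m and height (world z) of plate between 0.0295 and 0.035 m and linear speed of plate below 0.01 m/s and contact force between wedge and plate above 1 N and contact force between the fingers and wedge above 1 N and contact force between the arm and plate below 0.3 N and height (world z) of wedge below 0.004 m and angle between wedge's own z axis and vertical below 0.12 rad and angle between the x axis of wedge and the x axis of rail, either way round below 0.3 rad and x of wedge in the frame of rail below -0.06 m and distance of each of tube_rack, vial, forceps from where it was at the start of the episode below 0.02 m); the arm keeps its last pose, push and grip.
It fails at once if a bystander (tube rack, vial or forceps) is pushed away (distance of any of tube_rack, vial, forceps from where it was at the start of the episode above 0.03 m).
It fails at once if the plate is thrown up to the top of its pins (height (world z) of plate above 0.04 m).
It also fails if it takes over 58 s, if anything falls off the work surface, if the arm or the gripper's body presses on something with over 40 N, if the wrist force passes 120 N, or if a joint passes its speed limit or range.

ROBOT

A 7-joint arm with a two-finger parallel gripper is mounted at the origin on the work surface. World frame = base frame: x ahead of the robot, y to its left, z up, the work surface at z = 0. Lengths are in m, angles in rad, forces in N, time in s.
With the tool pointing down it reaches from about 0.35 to 0.9 m from the base axis. Payload 8.1 kg.
Tool frame: the origin (TCP) lies at the very end of the fingers, on their centre line; the grasp point (between the pads) lies 19 mm behind it; x points along the fingers, y is the direction in which the jaws open and shut, and the axes are right-handed (so a half turn about x gives the same grasp; the last joint's range is limited). The gripper opens to 92 mm and grips with 3 to 60 N. Pads are 19 mm wide; open, the fingers measure 130 mm over their backs; the gripper's body (75 mm by 190 mm) begins 47 mm behind the grasp point.
Start: joints at [-1.256, 0.434, 0.025, 1.573, -0.012, 1.134, -0.075], TCP at [0.254, 0.571, 0.227] pointing down, gripper open.
Joint ranges: [-2.62, 2.62], [-0.44, 2.09], [-1.27, 1.32], [0.08, 2.57], [-1.32, 4.46], [0.12, 2], [-2.74, 2.74]. Speed limits (rad/s): [2.22, 2.22, 3.01, 3.01, 3.14, 3.14, 3.14].

INTERFACE

Orientations are given as a unit quaternion [x, y, z, w].
In Python, from plant import move_ptp, move_linear, movej, set_gripper, wait, ik, observe, grab_frame, Unreachable, close_job, recognise, trace, landmark_of gives the robot as it stands. The module is installed in compiled form; this text tells all that it offers. Calls block until the motion is done:
- move_ptp(position, orientation): joint-space move of the TCP to a pose.
- move_linear(position, rot=None, vel=0.15, force_limit=None): straight line of the TCP; rot=None keeps the orientation; vel is the mean speed in m/s. With force_limit (N) it stops when the force on the tool has changed by that much, and returns True; else False.
- movej(angles): joint-space move.
- set_gripper(opening, strength=None): finger opening in m; strength is the grip in N (None keeps the last); returns when the fingers have stopped.
- wait(seconds).
- ik(position, orientation): joint angles nearest the present ones, or None.
- observe(): the state.
- grab_frame(name): name is "scene" or "top" or "wrist"; returns a dict with "color" (400x640x3 uint8, red, green, blue), "intrinsics" (3x3 intrinsics, pixels), "k1" (the pictures are not rectified: a ray, as slopes to the right and down, at radius r is drawn at 1 + k1 r^2 times it, then the intrinsics apply), "R" (3x3) and "t" (3): a world point X has camera coordinates R X + t. Camera axes: x right, y down, z forward; pixel columns grow to the right and rows downward; lengths in m; the calibration is good to about 2 mm. A picture is of the moment at which its call begins. There is no depth.
A pose or a line that the arm cannot do raises Unreachable and nothing moves.
- close_job(): hands the job in, once; it reports no verdict.
Trained networks look in the newest picture that a camera, given by its name, has taken for a name from the list of things; names that differ only in an ending like _2 or _b are one class to them, and where a whole thing is asked for, a point or a joint stands for the part that bears it (a point fixed in the world has none). Each returns a list of dicts, best first, with "score" (0 to 1); they miss things now and then, are a little off and sometimes report something else, mostly with a low value. They report only what shows in the picture. A call takes as long as a camera call. They do not tell look-alikes from the thing itself.
- recognise(camera, label): "location" ([x, y, z] in m, in the coordinates of the camera as it stood for that picture, good to about 4 mm: the middle of the surface that is visible of it).
- trace(camera, label): "region" (400x640 bool, what is visible of it).
- landmark_of(camera, label): "location" ([x, y, z] in m, in the coordinates of the camera as it stood for that picture, good to about 4 mm: a listed point, or the origin of a listed thing).
The state is a dict: "time": time; "qpos": joint angles; "dq": joint speeds; "joint_efforts": joint torques, N m; "eef_pos": TCP position; "ee_rot": TCP orientation; "contact_force": force on the tool from outside, world axes, zero at the start; "torque": the same for the moment, N m; "finger_gap": finger opening in m.
Only numpy, scipy, OpenCV 4.12 (cv2) and the standard library are available. Lean on these libraries where they do the work, as an engineer would, in place of code of your own. Each camera call takes 0.05 s, during which the arm holds its last target.

## Working session

There is one attempt and no reset: what is moved stays moved. The work goes in short steps, each a Python script; the robot and the scene stay as the last script left them, time stands still between calls to the robot, and variables do not carry over. Pictures are saved under pics/ and viewed, and the job is handed in when it is done.

```bash
mkdir -p pics; ls; cat > h.py <<'E'
import numpy as np, cv2
from plant import *
def snap(cam,name):
    f=grab_frame(cam); cv2.imwrite(f'pics/{name}.png',f['color'][:,:,::-1]); return f
def toworld(f,p): return np.array(f['R']).T@(np.array(p)-np.array(f['t']))
def proj(f,X):
    c=np.array(f['R'])@np.array(X)+np.array(f['t']); s=c[:2]/c[2]; s=s*(1+f['k1']*(s@s)); K=np.array(f['intrinsics'])
    return (K@[s[0],s[1],1])[:2]
def ray(f,uv):
    K=np.array(f['intrinsics']); d=np.linalg.inv(K)@[uv[0],uv[1],1]; s=d[:2].copy(); u=s.copy()
    for _ in range(30): u=s/(1+f['k1']*(u@u))
    R=np.array(f['R']); return -R.T@np.array(f['t']), R.T@np.array([u[0],u[1],1])
def atz(f,uv,z):
    o,d=ray(f,uv); return o+d*(z-o[2])/d[2]
E
python3 - <<'E'
from h import *
o=observe(); print(o['time'],o['eef_pos'],o['ee_rot'])
for c in ['scene','top']:
    f=snap(c,c+'0')
    for l in ['rail','handle','plate','roller_axis','wedge','wedge_tab','tube_rack','vial','forceps']:
        for r in landmark_of(c,l)[:4]:
            w=toworld(f,r['location']); print(c,l,round(r['score'],2),w.round(3),proj(f,w).round())
print(observe()['time'])
E
```

```text
pics
0.0 [0.25343772 0.57074292 0.22594337] [ 0.14612318  0.69179342 -0.14722355  0.69166112]
scene rail 0.78 [ 0.627  0.021 -0.003] [370. 233.]
scene handle 0.77 [ 0.6   -0.117  0.079] [339. 240.]
scene plate 0.8 [ 0.615 -0.057  0.028] [354. 241.]
scene roller_axis 0.79 [ 0.526 -0.035  0.012] [329. 229.]
scene wedge 0.75 [0.63  0.243 0.001] [399. 190.]
scene wedge 0.72 [0.48  0.417 0.002] [377. 152.]
scene wedge 0.63 [0.349 0.394 0.002] [343. 146.]
scene wedge 0.59 [0.318 0.23  0.002] [314. 165.]
scene wedge_tab 0.93 [0.327 0.277 0.086] [323. 139.]
scene wedge_tab 0.82 [0.444 0.29  0.059] [354. 152.]
scene wedge_tab 0.62 [0.487 0.455 0.06 ] [385. 134.]
scene wedge_tab 0.58 [0.313 0.392 0.056] [335. 131.]
scene tube_rack 0.73 [0.473 0.296 0.002] [362. 168.]
scene tube_rack 0.68 [ 0.464 -0.393  0.002] [227. 319.]
scene vial 0.77 [ 0.426 -0.21   0.003] [263. 259.]
scene forceps 0.9 [ 0.646 -0.312 -0.   ] [315. 328.]
top rail 0.69 [ 0.631  0.025 -0.002] [309. 160.]
top rail 0.33 [ 0.428 -0.209  0.005] [383. 223.]
top handle 0.87 [ 0.604 -0.109  0.077] [353. 162.]
top plate 0.92 [ 0.614 -0.051  0.025] [333. 163.]
top roller_axis 0.64 [ 0.517 -0.032  0.014] [327. 194.]
top wedge 0.85 [ 0.473  0.301 -0.001] [221. 208.]
top wedge 0.83 [0.483 0.417 0.004] [184. 204.]
top wedge 0.8 [ 0.32   0.231 -0.001] [241. 257.]
top wedge 0.67 [ 0.633  0.245 -0.   ] [241. 159.]
top wedge_tab 0.74 [0.311 0.393 0.061] [182. 260.]
top wedge_tab 0.71 [0.485 0.454 0.057] [165. 201.]
top wedge_tab 0.68 [0.436 0.29  0.06 ] [219. 217.]
top wedge_tab 0.65 [0.322 0.279 0.089] [219. 256.]
top tube_rack 0.85 [ 0.464 -0.392  0.001] [441. 212.]
top tube_rack 0.35 [ 0.629  0.025 -0.002] [309. 161.]
top vial 0.62 [0.474 0.301 0.002] [221. 208.]
top vial 0.55 [ 0.428 -0.207  0.004] [383. 223.]
top vial 0.47 [0.437 0.291 0.061] [219. 217.]
top forceps 0.7 [ 0.645 -0.309  0.002] [413. 156.]
top forceps 0.35 [ 0.465 -0.391  0.001] [440. 212.]
1.0
```

View pics/scene0.png

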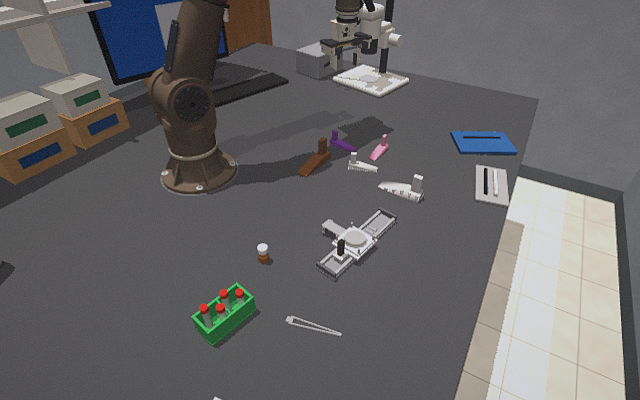

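View pics/top0.png

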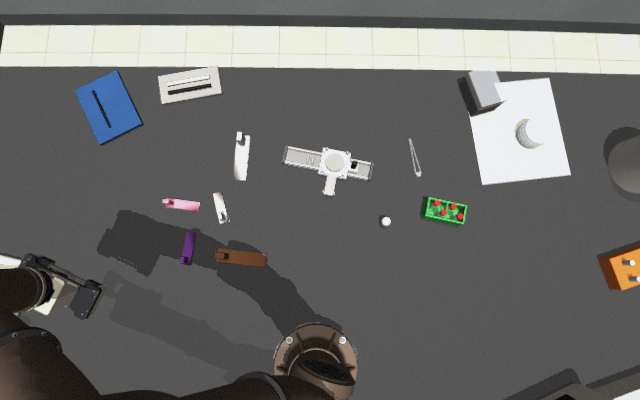

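The scene view shows the white/aluminium pair at (362,163) (small) and (402,188) (large). The brown, purple and pink ones are decoys. In the top view the small one is at (221,208), with its tab towards the robot. The rail is at (330,163), with the carrier's handle at (353,165) and the roller at (330,190). The networks agree with this. Next I hover over the handle and look with the wrist camera.

```bash
cat >> h.py <<'E'
from scipy.spatial.transform import Rotation as Ro
def down(yaw):
    "tool x down, jaw axis (tool y) at yaw in world"
    x=np.array([0,0,-1.]); y=np.array([np.cos(yaw),np.sin(yaw),0]); return Ro.from_matrix(np.c_[x,y,np.cross(x,y)]).as_quat()
def best(p,yaw):
    q0=np.array(observe()['qpos']); c=[]
    for k in (-1,0,1):
        q=ik(list(p),down(yaw+k*np.pi).tolist())
        if q is not None: c.append((np.abs(np.array(q)-q0).max(),yaw+k*np.pi,q))
    c.sort(key=lambda t:t[0]); return c
def lms(f,c,ls):
    out={}
    for l in ls:
        for r in landmark_of(c,l)[:3]:
            w=toworld(f,r['location']); out.setdefault(l,[]).append(w); print(c,l,round(r['score'],2),w.round(4),proj(f,w).round())
    return out
E
python3 - <<'E'
from h import *
a=np.arctan2(-0.19,0.98)
c=best([0.602,-0.10,0.22],a)
for k in c: print(k[0],k[1],np.round(k[2],2))
move_ptp([0.602,-0.10,0.22],down(c[0][1]).tolist())
o=observe();print(o['time'],o['eef_pos'])
f=snap('wrist','w1'); lms(f,'wrist',['handle','plate','roller_axis','rail'])
E
```

```text
0.8167755917732702 -0.1915017184696188 [-0.44  0.49  0.77  1.66 -0.37  1.14  0.24]
2.587954713298978 -3.3330943720594117 [-0.62  0.64  1.15  1.68 -0.61  1.24 -2.66]
2.587954713298978 2.9500909351201745 [-0.62  0.64  1.15  1.68 -0.61  1.24 -2.66]
3.675 [ 0.60225083 -0.09864754  0.21980861]
wrist handle 0.75 [ 0.6002 -0.1138  0.0736] [322. 201.]
wrist plate 0.78 [ 0.6112 -0.0544  0.0284] [321. 130.]
wrist roller_axis 0.58 [ 0.5137 -0.0378  0.0148] [228. 131.]
wrist rail 0.7 [ 6.31e-01  2.22e-02 -6.00e-04] [326.  49.]
```

View pics/w1.png

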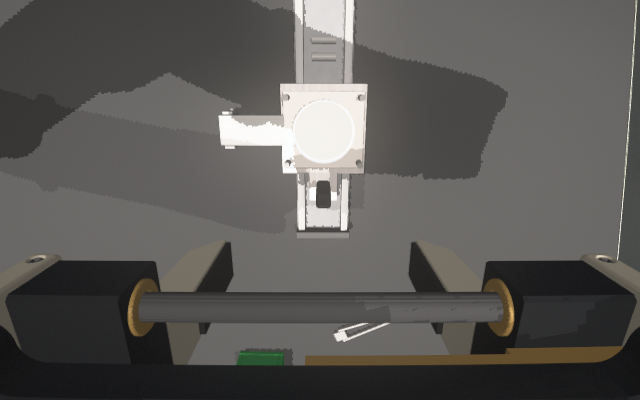

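```bash
python3 - <<'E'
import cv2
i=cv2.imread('pics/w1.png'); cv2.imwrite('pics/w1c.png',cv2.resize(i[0:250,200:400],None,fx=3.2,fy=2.4,interpolation=cv2.INTER_CUBIC)) if 0 else cv2.imwrite('pics/w1c.png',cv2.resize(i[70:245,205:385],None,fx=3.4,fy=3.4,interpolation=cv2.INTER_CUBIC))
E
```

```text
(no output)
```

View pics/w1c.png

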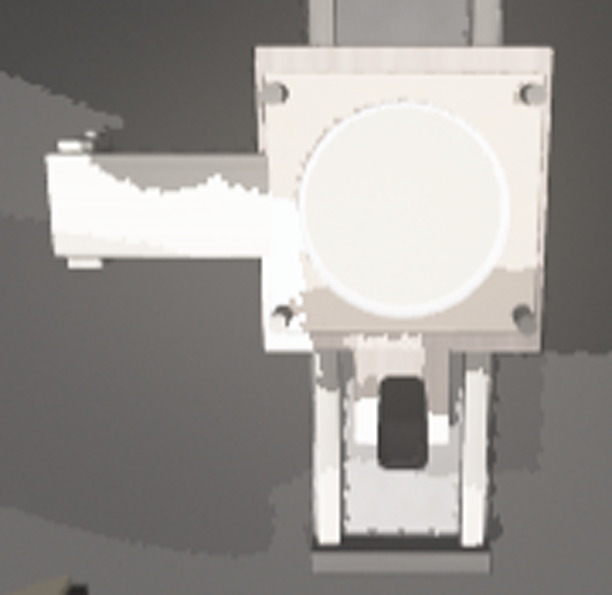

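```bash
python3 - <<'E'
from h import *
f=grab_frame('wrist'); print('cam',ray(f,(320,200)))
F=lambda x,y:(205+x/3.4,70+y/3.4)
d=atz(f,F(404,208),.048); print('dish',d)
for n,p,z in [('roofTL',(255,47),.034),('plTL',(272,72),.034),('cTR',(552,47),.028),('cBL',(266,351),.028),('cBR',(541,351),.028),('cTL',(255,47),.028),('endL',(313,545),.026),('endR',(490,545),.026),('armTL',(47,155),.02),('armBL',(55,258),.02)]:
    print(n,atz(f,F(*p),z).round(4))
a=-np.arctan2(0.19,0.98)
E
```

```text
cam (array([ 0.61766039, -0.01767864,  0.37806784]), array([-0.06002145, -0.30071537, -0.95182956]))
dish [ 0.61361502 -0.05469908  0.048     ]
roofTL [ 0.5806 -0.004   0.034 ]
plTL [ 0.5838 -0.0116  0.034 ]
cTR [ 0.6637 -0.02    0.028 ]
cBL [ 0.5632 -0.0918  0.028 ]
cBR [ 0.6469 -0.108   0.028 ]
cTL [ 0.5799 -0.0038  0.028 ]
endL [ 0.5635 -0.159   0.026 ]
endR [ 0.6206 -0.17    0.026 ]
armTL [ 0.5104 -0.0216  0.02  ]
armBL [ 0.5042 -0.0522  0.02  ]
```

```bash
python3 - <<'E'
from h import *
a=-0.191; y=np.array([-np.sin(a),np.cos(a),0])
C=np.array([0.6136,-0.0555,0]); h=C-0.06*y; q=down(a).tolist()
h[2]=.10; move_linear(h.tolist(),q,vel=.15)
set_gripper(.05,12)
h[2]=.046; print(h, move_linear(h.tolist(),vel=.1,force_limit=8))
set_gripper(0.0,12); o=observe(); print(o['time'],o['eef_pos'],o['finger_gap'],o['contact_force'])
p=np.array(o['eef_pos'])
for s in (.03,.06,.07,.079):
    t=p+s*y; t[2]=p[2]
    move_linear(t.tolist(),vel=.06); o=observe(); print(s,o['eef_pos'],o['contact_force'].round(2) if hasattr(o['contact_force'],'round') else o['contact_force'])
f=snap('wrist','w2'); lms(f,'wrist',['plate','rail','handle','roller_axis']); print(o['time'])
E
```

```text
[ 0.60220955 -0.11440889  0.046     ] False
7.125 [ 0.60179384 -0.11430127  0.04610607] 0.01406774018831166 [-2.96367787  1.2225377   4.86988249]
0.03 [ 0.60792474 -0.08290189  0.04608716] [-2.68  0.78  4.59]
0.06 [ 0.61357195 -0.05400807  0.04611374] [-0.43  0.7   2.92]
0.07 [ 0.61475762 -0.04800844  0.04606023] [-2.52 -6.78  1.95]
0.079 [ 0.61602336 -0.04148501  0.04606336] [ -3.78 -12.51   0.68]
wrist plate 0.8 [0.622  0.0087 0.0288] [314. 157.]
wrist rail 0.59 [6.279e-01 2.470e-02 4.000e-04] [319. 119.]
wrist roller_axis 0.9 [0.5287 0.0276 0.0131] [146. 151.]
9.0417
```

View pics/w2.png

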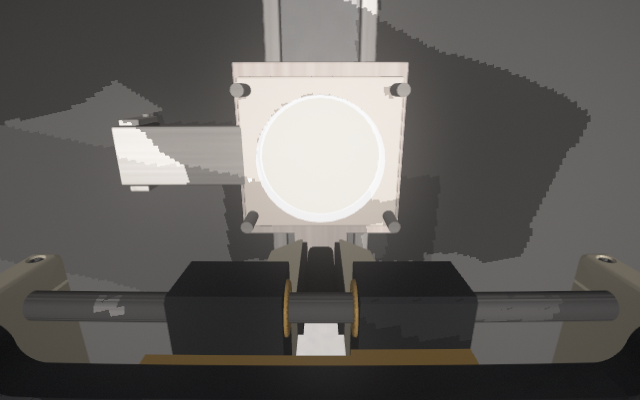

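```bash
python3 - <<'E'
from h import *
wait(.3); o=observe(); print(o['time'],o['eef_pos'],o['contact_force'].round(2))
f=snap('top','top1'); lms(f,'top',['plate','rail','handle'])
f=snap('scene','scene1'); lms(f,'scene',['plate','rail','handle'])
i=cv2.imread('pics/top1.png'); cv2.imwrite('pics/top1c.png',cv2.resize(i[110:230,240:400],None,fx=5,fy=5,interpolation=cv2.INTER_CUBIC))
i=cv2.imread('pics/top0.png'); cv2.imwrite('pics/top0c.png',cv2.resize(i[110:230,240:400],None,fx=5,fy=5,interpolation=cv2.INTER_CUBIC))
E
```

```text
9.5917 [ 0.61606532 -0.0414588   0.04607051] [ -2.65 -13.35   1.25]
scene plate 0.77 [0.6296 0.0098 0.0288] [370. 228.]
scene rail 0.91 [ 0.6262  0.0204 -0.0018] [369. 233.]
scene handle 0.77 [ 0.6112 -0.0531  0.0755] [355. 227.]
```

View pics/top1c.png

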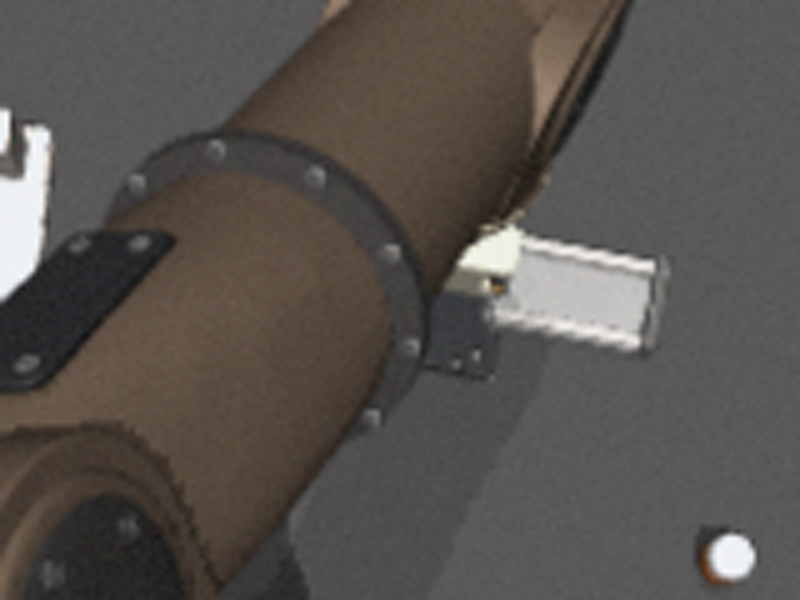

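View pics/top0c.png

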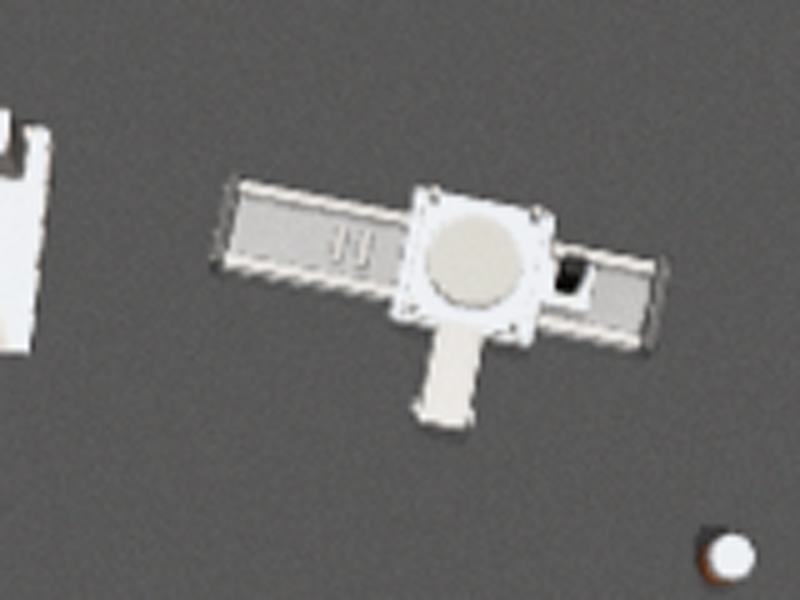

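```bash
python3 - <<'E'
from h import *
f=grab_frame('top'); F=lambda x,y:((x+.5)/5-.5+240,(y+.5)/5-.5+110)
L=atz(f,F(222,222),.024); Rr=atz(f,F(658,305),.024); u=(L-Rr)/np.linalg.norm(L-Rr); print(L,Rr,np.linalg.norm(L-Rr),u, np.arctan2(-u[0],u[1]))
m=(L+Rr)/2; org=m+.0575*u; print('org',org)
d=atz(f,F(475,262),.048); print('dish0',d,(d-org)@u)
print('hand',(np.array(observe()['eef_pos'])-org)@u+.06)
f=grab_frame('wrist'); d=atz(f,(320.5,158),.048); print('dish now',d,(d-org)@u)
for uv in [(233,63),(407,63),(243,232),(397,232)]: print(atz(f,uv,.028).round(4))
E
```

```text
[0.64232695 0.10399647 0.024     ] [ 0.5907442 -0.1704194  0.024    ] 0.27922186533556054 [0.18473752 0.9827879  0.        ] -0.18580477980391696
org [0.62715798 0.02329884 0.024     ]
dish0 [ 0.61126366 -0.05418018  0.048     ] -0.07908171628323037
hand -0.0056620261916057735
dish now [0.62611789 0.01118848 0.048     ] -0.012094059851315236
[0.5929 0.0612 0.028 ]
[0.6753 0.0449 0.028 ]
[ 0.5746 -0.0254  0.028 ]
[ 0.6593 -0.0422  0.028 ]
```

```bash
python3 - <<'E'
from h import *
set_gripper(.05); wait(.2); o=observe(); print(o['time'],o['eef_pos'],o['contact_force'].round(2))
f=snap('wrist','w3'); d=lms(f,'wrist',['plate','handle','roller_axis','rail'])
i=cv2.imread('pics/w3.png'); cv2.imwrite('pics/w3c.png',cv2.resize(i[50:290,200:440],None,fx=2.5,fy=2.5,interpolation=cv2.INTER_CUBIC))
E
```

```text
11.0583 [ 0.61680115 -0.0367942   0.0461212 ] [-0.12  0.07 -0.97]
wrist plate 0.81 [0.6246 0.0079 0.0271] [320. 166.]
wrist handle 0.63 [ 0.6125 -0.0502  0.0769] [318. 321.]
wrist roller_axis 0.66 [0.5279 0.0274 0.0144] [146. 160.]
wrist rail 0.9 [ 6.279e-01  2.310e-02 -3.000e-04] [320. 130.]
```

View pics/w3c.png

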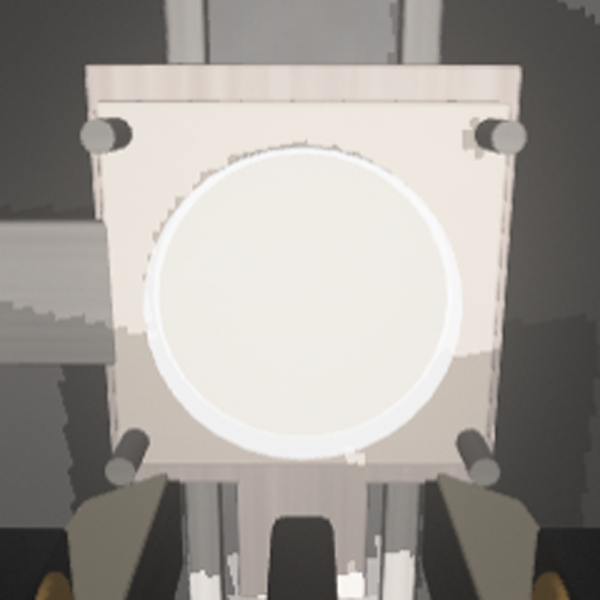

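```bash
python3 - <<'E'
from h import *
f=grab_frame('wrist'); org=np.array([.628,.0233,0]); u=np.array([.19,.9818,0])
F=lambda x,y:(200+x/2.5,50+y/2.5)
d=atz(f,F(303,301),.048); print('dish',d,(d-org)@u)
c=np.mean([atz(f,F(*p),.028) for p in [(86,66),(521,66)]],0)-.045*u; print('carrier from front edge',c,(c-org)@u)
c=np.mean([atz(f,F(*p),.05) for p in [(98,136),(508,137),(125,472),(484,471)]],0); print('pins',c,(c-org)@u)
for p in [(98,136),(508,137),(125,472),(484,471)]: print(atz(f,F(*p),.05)-c)
e=np.array(observe()['eef_pos']); print('hand',(e-org)@u)
E
```

```text
dish [0.62586071 0.01002662 0.048     ] -0.013438270094859626
carrier from front edge [0.62549544 0.00757789 0.028     ] -0.015911828836249583
pins [0.6256211  0.00803059 0.05      ] -0.01544349400128917
[-0.02933209  0.03833462  0.        ]
[0.04117017 0.02451249 0.        ]
[-0.04078034 -0.02478869  0.        ]
[ 0.02894225 -0.03805842  0.        ]
hand -0.06107589526622369
```

```bash
cat >> h.py <<'E'
org=np.array([.628,.0233,0]); A=-0.191; X=np.array([np.cos(A),np.sin(A),0]); Y=np.array([-np.sin(A),np.cos(A),0])
def W(x,y,z): return (org+x*X+y*Y+np.array([0,0,z])).tolist()
def inrail(p): d=np.array(p)-org; return np.array([d@X,d@Y,d[2]])
E
python3 - <<'E'
from h import *
e=inrail(observe()['eef_pos']); print(e)
move_linear(W(e[0],e[1],.10),vel=.2)
move_linear(W(-.001,-.102,.10),vel=.2); set_gripper(0,20)
print(move_linear(W(-.001,-.102,.042),vel=.1,force_limit=8))
f0=observe()['contact_force']; print(f0)
t=-.102
for k in range(22):
    t+=.0015 if k>4 else .002
    move_linear(W(-.001,t,.042),vel=.04); o=observe(); e=inrail(o['eef_pos']); fy=(o['contact_force']-f0)@Y
    print(round(o['time'],2),round(t,4),e.round(4),round(fy,1))
    if e[1]>-.079 or abs(fy)>18: break
f=snap('wrist','w4')
E
```

```text
[ 0.00042449 -0.06107501  0.0461172 ]
False
[ 0.97436744 -0.12586855  0.49192007]
14.03 -0.1 [-0.0006 -0.0996  0.0425] -0.3
14.28 -0.098 [-0.001  -0.0977  0.0421] 0.5
14.53 -0.096 [-0.001  -0.0958  0.042 ] -0.1
14.78 -0.094 [-0.001  -0.0947  0.0421] -3.6
15.03 -0.092 [-0.001  -0.0941  0.0421] -7.1
15.28 -0.0905 [-0.001  -0.0939  0.0421] -10.3
15.53 -0.089 [-0.0011 -0.0938  0.0421] -13.5
15.78 -0.0875 [-0.0011 -0.0936  0.0422] -16.8
16.03 -0.086 [-0.0011 -0.0935  0.0422] -20.6
```

View pics/w4.png

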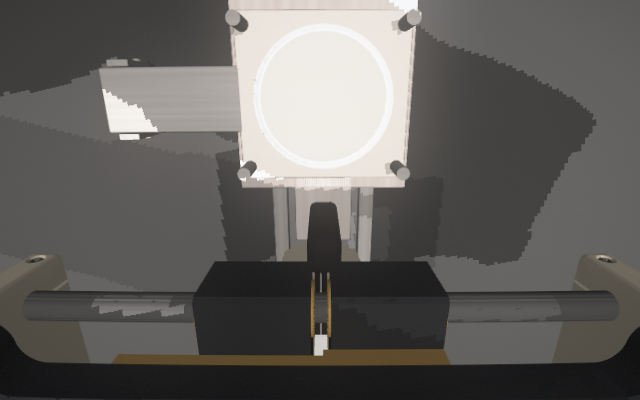

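View pics/w3.png

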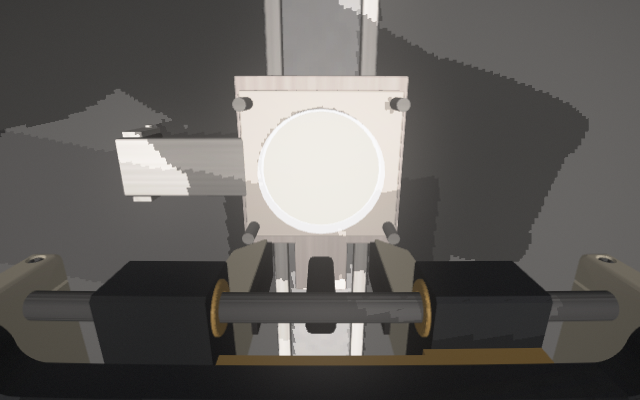

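```bash
python3 - <<'E'
import cv2
i=cv2.imread('pics/scene1.png'); cv2.imwrite('pics/scene1c.png',cv2.resize(i[170:300,280:440],None,fx=4.5,fy=4.5,interpolation=cv2.INTER_CUBIC))
E
```

```text
(no output)
```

View pics/scene1c.png

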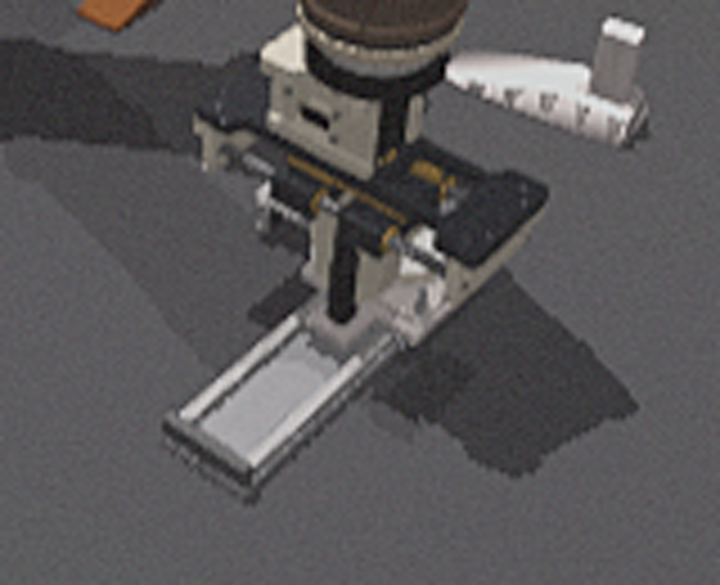

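```bash
python3 - <<'E'
from h import *
f=grab_frame('top'); F=lambda x,y:((x+.5)/5-.5+240,(y+.5)/5-.5+110)
for p in [(340,243),(365,248),(222,222),(658,305),(475,262)]: print(p,[inrail(atz(f,F(*p),z)).round(4) for z in (.012,.026,.048)])
g=snap('wrist','w5'); o=observe(); print(o['time'],inrail(o['eef_pos']),o['contact_force'])
for n,uv,z in [('pins',(234,18),.05),('',(413,18),.05),('',(244,174),.05),('',(403,174),.05),('dish',(323,95),.048)]: print(n,inrail(atz(g,uv,z)).round(4))
E
```

```text
(340, 243) [array([0.0032, 0.0072, 0.012 ]), array([-0.0005,  0.0062,  0.026 ]), array([-0.0063,  0.0046,  0.048 ])]
(365, 248) [array([ 0.0031, -0.009 ,  0.012 ]), array([-0.0006, -0.0098,  0.026 ]), array([-0.0064, -0.0111,  0.048 ])]
(222, 222) [array([0.0019, 0.0836, 0.012 ]), array([-0.0018,  0.0817,  0.026 ]), array([-0.0076,  0.0786,  0.048 ])]
(658, 305) [array([ 0.0034, -0.1985,  0.012 ]), array([-0.0003, -0.1971,  0.026 ]), array([-0.0062, -0.1947,  0.048 ])]
(475, 262) [array([ 0.008 , -0.0793,  0.012 ]), array([ 0.0042, -0.0793,  0.026 ]), array([-0.0017, -0.0792,  0.048 ])]
16.1833 [-0.00103738 -0.09347855  0.04220474] [ -3.57156522 -19.96689431  -0.15850024]
pins [-0.035   0.0179  0.05  ]
 [0.036  0.0175 0.05  ]
 [-0.0357 -0.0458  0.05  ]
 [ 0.0362 -0.0462  0.05  ]
dish [ 0.0002 -0.0118  0.048 ]
```

```bash
python3 - <<'E'
from h import *
move_linear(W(-.001,-.105,.042),vel=.15); o=observe(); print(o['time'],o['contact_force'])
move_linear(W(-.001,-.105,.16),vel=.25)
g=snap('wrist','w6')
for c in('scene','top'):
    f=snap(c,c+'6'); i=cv2.imread(f'pics/{c}6.png')
    i=i[170:300,280:440] if c=='scene' else i[110:230,240:400]
    cv2.imwrite(f'pics/{c}6c.png',cv2.resize(i,None,fx=4.5,fy=4.5,interpolation=cv2.INTER_CUBIC))
print(observe()['time'])
E
```

```text
16.4583 [ 0.36749882  0.70196408 -0.06975469]
17.2333
```

View pics/w6.png

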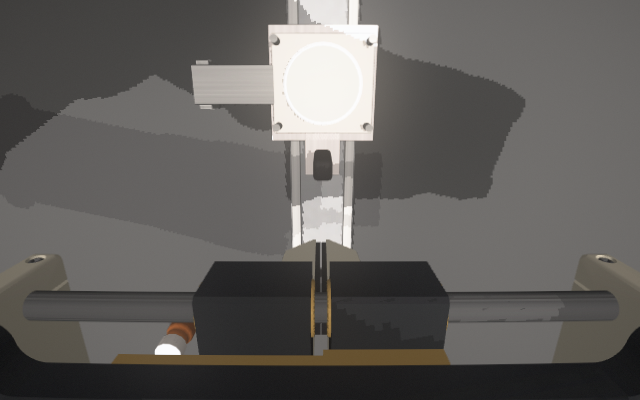

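View pics/scene6c.png

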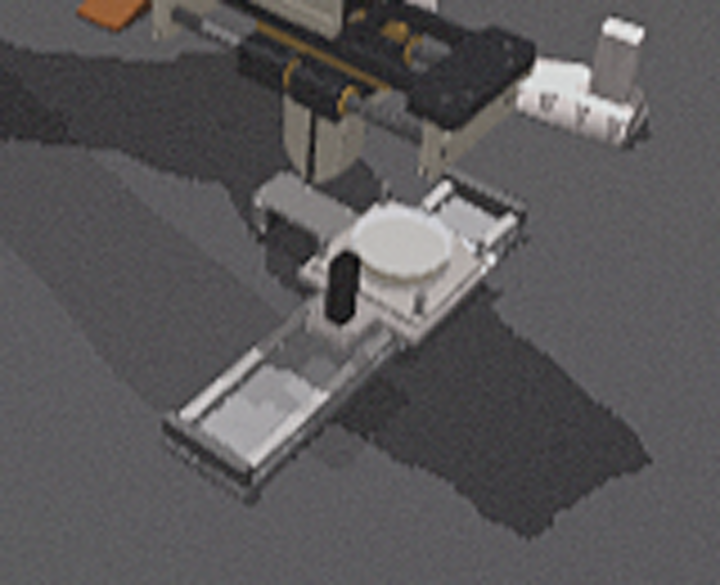

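View pics/top6c.png

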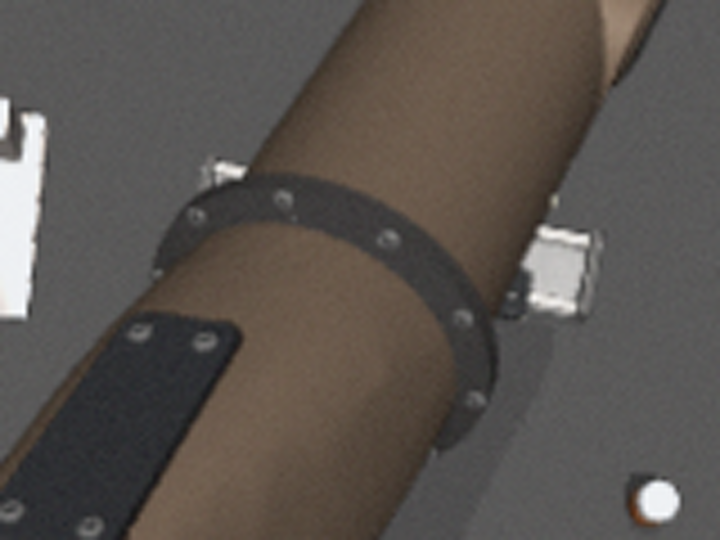

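```bash
python3 - <<'E'
from h import *
move_linear(W(-.001,-.102,.050),vel=.25)
f0=np.array(observe()['contact_force'])
move_linear(W(-.001,-.089,.050),vel=.08)
t=-.089
for k in range(14):
    o=observe(); e=inrail(o['eef_pos']); fy=(o['contact_force']-f0)@Y
    print(round(o['time'],2),round(t,4),e.round(4),(o['contact_force']-f0).round(1),o['torque'].round(2))
    if e[1]>-.079 or abs(fy)>35: break
    t+=.001; move_linear(W(-.001,t,.050),vel=.03)
g=snap('wrist','w7')
E
```

```text
18.13 -0.089 [-0.0002 -0.0876  0.0512] [-1.2 -0.5 -0. ] [-0.1   0.05 -0.05]
18.38 -0.088 [-0.0009 -0.0877  0.0503] [ 1.1  0.6 -0.4] [-0.05  0.13 -0.03]
18.63 -0.087 [-0.001  -0.0869  0.05  ] [-0.   0.3 -0.6] [-0.11  0.01 -0.03]
18.88 -0.086 [-0.001  -0.0859  0.0499] [-0.6 -0.3 -0.9] [-0.06  0.09  0.06]
19.13 -0.085 [-0.001  -0.0849  0.05  ] [-0.6 -0.4 -0.3] [-0.08  0.06 -0.01]
19.38 -0.084 [-0.001  -0.0839  0.05  ] [ 0.8  0.4 -1. ] [-0.14  0.08 -0.06]
19.63 -0.083 [-0.001  -0.0829  0.05  ] [ 0.4  0.1 -0.5] [-0.09  0.11  0.02]
19.88 -0.082 [-0.001  -0.0819  0.05  ] [ 0.  -0.  -1.1] [-0.07  0.08 -0.05]
20.13 -0.081 [-0.001  -0.0809  0.05  ] [ 0.   0.2 -0.3] [-0.1   0.05 -0.01]
20.38 -0.08 [-0.001  -0.0799  0.05  ] [-0.1 -0.2 -1.6] [-0.13  0.06 -0.04]
20.63 -0.079 [-0.001 -0.079  0.05 ] [-0.3 -0.9 -0.4] [-0.15  0.08 -0.  ]
20.88 -0.078 [-0.001  -0.0786  0.05  ] [-0.6 -3.8 -0.5] [-0.79  0.2  -0.  ]
```

View pics/w7.png

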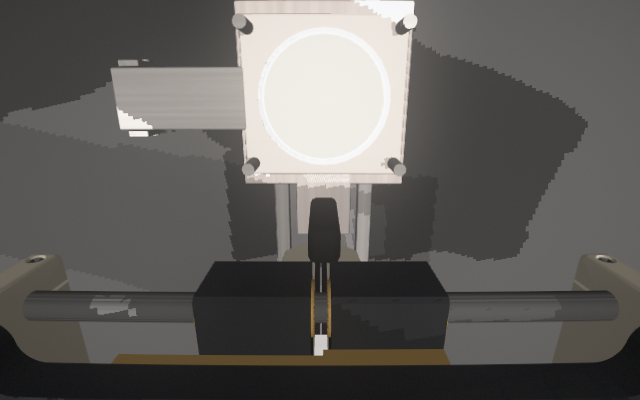

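```bash
python3 - <<'E'
from h import *
move_linear(W(-.001,-.09,.050),vel=.2)
move_linear(W(-.001,-.12,.16),vel=.3); wait(.1)
g=snap('wrist','w8'); print(observe()['time'])
d=lms(g,'wrist',['plate','handle','roller_axis','rail'])
for k in d: print(k,inrail(d[k][0]).round(4))
i=cv2.imread('pics/w8.png'); cv2.imwrite('pics/w8c.png',cv2.resize(i[0:200,170:410],None,fx=3.2,fy=3,interpolation=cv2.INTER_CUBIC))
E
```

```text
21.8667
wrist plate 0.87 [0.622  0.0256 0.0283] [315.  42.]
wrist handle 0.67 [ 0.6153 -0.0345  0.0766] [322. 126.]
wrist roller_axis 0.71 [0.5336 0.0433 0.0163] [205.  44.]
wrist rail 0.96 [ 0.6302  0.0229 -0.0031] [326.  48.]
plate [-0.0063  0.0011  0.0283]
handle [-0.0015 -0.0591  0.0766]
roller_axis [-0.0965  0.0017  0.0163]
rail [ 0.0022  0.     -0.0031]
```

View pics/w8c.png

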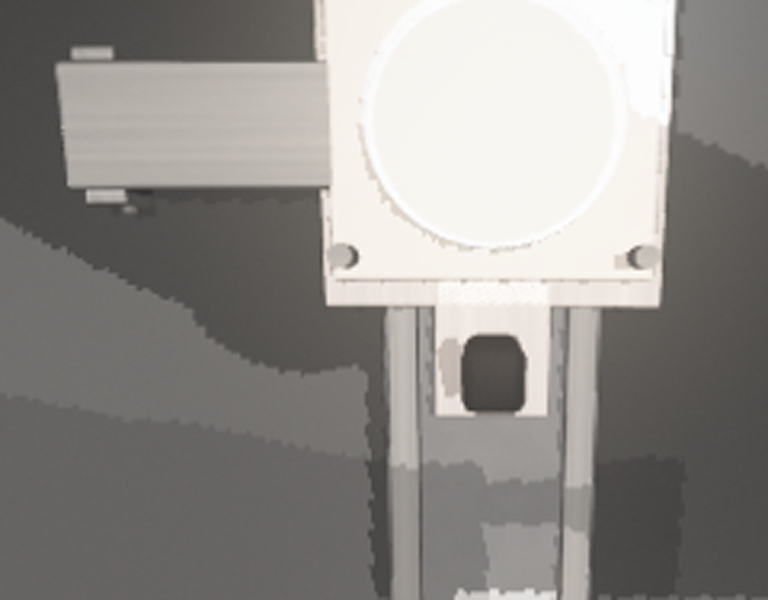

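```bash
python3 - <<'E'
from h import *
for n,p,y in [('wedge',[.445,.292,.2],.27+np.pi/2),('final',W(-.145,0,.03),A+np.pi/2),('pre',W(-.21,0,.03),A+np.pi/2)]:
    for c in best(p,y): print(n,round(c[1],2),np.round(c[2],2))
p=[.445,.292,.22]
b=best(p,.27+np.pi/2)
b=[c for c in b if abs(np.array(c[2])[6])<2.5]
set_gripper(.05,30)
c=b[0]; move_ptp(p,down(c[1]).tolist())
o=observe();print(o['time'],o['eef_pos'],c[1])
g=snap('wrist','w9'); lms(g,'wrist',['wedge','wedge_tab'])
E
```

```text
wedge 1.84 [-0.9   0.31  0.29  1.85 -0.1   0.99  1.27]
wedge -1.3 [-1.47  0.5   1.14  1.89 -0.51  1.09 -1.42]
wedge 4.98 [-1.47  0.5   1.14  1.89 -0.51  1.09 -1.42]
final 1.38 [-0.41  0.5   0.26  2.12 -0.24  0.55  1.4 ]
final -1.76 [-0.9   0.72  1.02  2.15 -0.91  0.79 -1.05]
final 4.52 [-0.9   0.72  1.02  2.15 -0.91  0.79 -1.05]
pre 1.38 [-0.48  0.43  0.27  2.26 -0.24  0.47  1.36]
pre -1.76 [-0.99  0.64  1.02  2.3  -0.91  0.7  -1.05]
pre 4.52 [-0.99  0.64  1.02  2.3  -0.91  0.7  -1.05]
24.5667 [0.4457571  0.29089522 0.21986816] 1.8407963267948966
wrist wedge 0.95 [4.753e-01 3.011e-01 4.000e-04] [322. 194.]
wrist wedge 0.78 [ 4.863e-01  4.190e-01 -1.000e-04] [414. 227.]
wrist wedge 0.65 [0.3467 0.388  0.0032] [432. 103.]
wrist wedge_tab 0.76 [0.4831 0.4529 0.0642] [462. 256.]
wrist wedge_tab 0.72 [0.3276 0.2768 0.0853] [342.  44.]
wrist wedge_tab 0.7 [0.4435 0.2892 0.0607] [319. 178.]
```

View pics/w9.png

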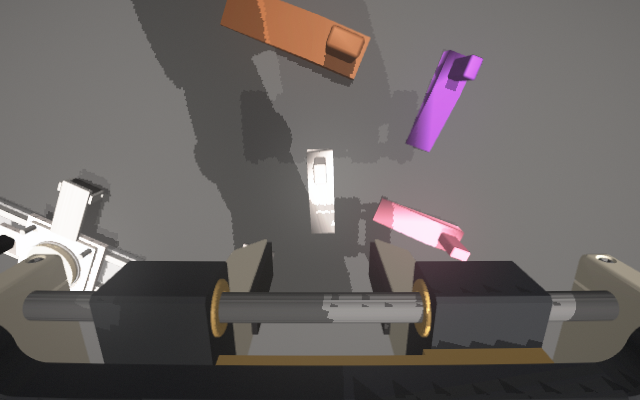

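```bash
python3 - <<'E'
import cv2
i=cv2.imread('pics/w9.png'); cv2.imwrite('pics/w9c.png',cv2.resize(i[140:245,270:370],None,fx=5.7,fy=5.7,interpolation=cv2.INTER_CUBIC))
E
```

```text
(no output)
```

View pics/w9c.png

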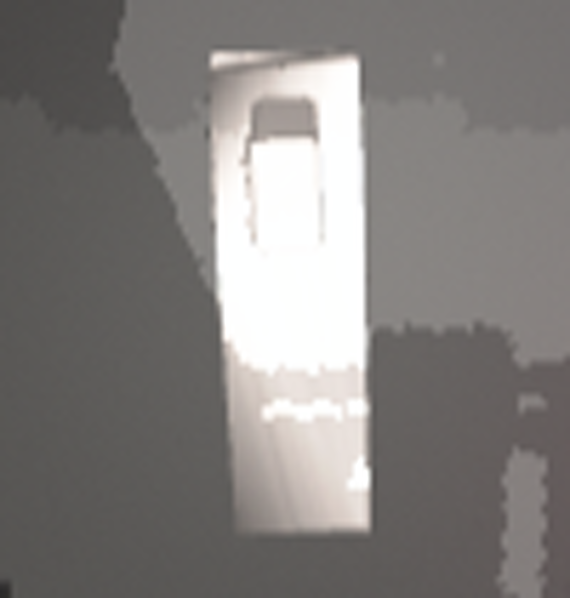

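```bash
python3 - <<'E'
from h import *
g=grab_frame('wrist'); F=lambda x,y:((x+.5)/5.7-.5+270,(y+.5)/5.7-.5+140)
P=lambda p,z: atz(g,F(*p),z)
nl,nr=P((234,533),.0015),P((370,531),.0015); tl,tr=P((211,52),0.),P((358,52),0.)
print('nose w',np.linalg.norm(nl-nr),'len bottom',np.linalg.norm((nl+nr-tl-tr)/2))
n=(nl+nr)/2; t=(tl+tr)/2
tab=(P((252,139),.059)+P((322,139),.059)+P((252,248),.059)+P((322,248),.059))/4
print('n',n,'t',t,'tab',tab,'tabsize',np.linalg.norm(P((252,190),.059)-P((322,190),.059)),np.linalg.norm(P((287,139),.059)-P((287,248),.059)))
d=n-tab; print('yaw n-t',np.arctan2(*(n-t)[1::-1]),'n-tab',np.arctan2(d[1],d[0]),np.hypot(*d[:2]))
for a,b in [((213,150),(220,300)),((361,150),(367,300))]:
  e=P(b,.019)-P(a,.019); print('edge yaw',np.arctan2(e[1],e[0]))
e=P((370,531),.0)-P((358,52),0.); print(np.arctan2(e[1],e[0]))
E
```

```text
nose w 0.028589342188396896 len bottom 0.10098681914546902
n [0.52203536 0.31531324 0.0015    ] t [0.42565139 0.28520978 0.        ] tab [0.43934239 0.28955021 0.059     ] tabsize 0.011781375915063017 0.018824730377689763
yaw n-t 0.30272862892832786 n-tab 0.3020195363608204 0.0866132846076873
edge yaw 0.30102929628574315
edge yaw 0.31735410389386176
0.30269242628495724
```

```bash
python3 - <<'E'
from h import *
T=np.array([.440,.2898]); yaw=.303+np.pi/2
move_linear([*T,.10],down(yaw).tolist(),vel=.15)
print(move_linear([*T,.027],vel=.1,force_limit=8))
set_gripper(0,35); o=observe(); print(o['time'],o['eef_pos'],o['finger_gap'],o['contact_force'])
g=snap('wrist','w10')
E
```

```text
False
27.2917 [0.43987055 0.289717   0.02689904] 0.011749865824713723 [-0.26310981 -0.75747683 -1.29324224]
```

View pics/w10.png

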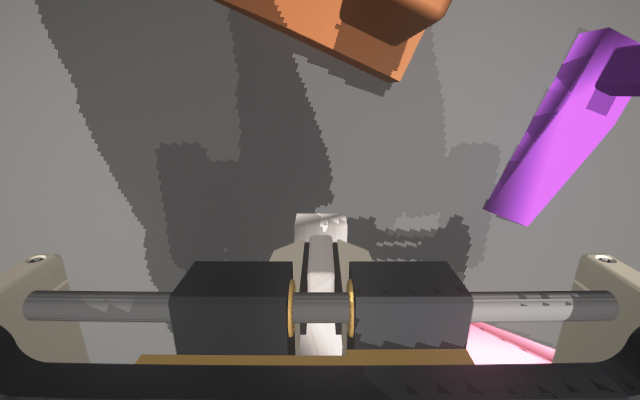

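The tab sits between the jaws (gap 11.7 mm, wedge at (320,250)). Next I slide and turn it to just short of the roller.

```bash
python3 - <<'E'
from h import *
q1=down(A+np.pi/2).tolist()
move_linear(W(-.215,0.002,.027),q1,vel=.09)
o=observe(); print(o['time'],inrail(o['eef_pos']),o['finger_gap'],o['contact_force'])
g=snap('wrist','w11')
for c in('scene','top'):
    f=snap(c,c+'11'); d=lms(f,c,['wedge','wedge_tab','roller_axis','plate'])
    for k in d: print(k,[inrail(v).round(3) for v in d[k][:2]])
i=cv2.imread('pics/scene11.png')[150:280,260:420]; cv2.imwrite('pics/scene11c.png',cv2.resize(i,None,fx=4.5,fy=4.5,interpolation=cv2.INTER_CUBIC))
E
```

```text
29.9917 [-0.21501173  0.00228456  0.02698517] 0.011578821448215683 [ 0.59543408  0.16839004 -1.05874435]
scene wedge 0.75 [ 0.6314  0.2413 -0.0016] [399. 192.]
scene wedge 0.56 [ 4.824e-01  4.162e-01 -4.000e-04] [378. 153.]
scene wedge 0.56 [ 0.3517  0.3932 -0.0009] [343. 147.]
scene wedge_tab 0.95 [0.6828 0.2367 0.0785] [418. 177.]
scene wedge_tab 0.83 [0.4201 0.0679 0.0603] [315. 184.]
scene wedge_tab 0.74 [0.3124 0.397  0.0587] [335. 130.]
scene plate 0.9 [0.6285 0.0213 0.0288] [371. 225.]
wedge [array([-0.038,  0.215, -0.002]), array([-0.218,  0.358, -0.   ])]
wedge_tab [array([0.013, 0.22 , 0.079]), array([-0.213,  0.004,  0.06 ])]
plate [array([ 0.001, -0.002,  0.029])]
top wedge 0.98 [ 0.634   0.2445 -0.0012] [241. 158.]
top wedge 0.91 [0.487  0.4181 0.0039] [183. 203.]
top wedge 0.72 [0.3503 0.393  0.0007] [189. 247.]
top wedge_tab 0.87 [0.3129 0.3949 0.0593] [181. 259.]
top wedge_tab 0.79 [0.3265 0.2805 0.0853] [218. 255.]
top wedge_tab 0.71 [0.4821 0.453  0.0581] [165. 202.]
top roller_axis 0.91 [0.537  0.0437 0.0155] [303. 187.]
top plate 0.59 [0.6325 0.0251 0.0282] [309. 157.]
wedge [array([-0.036,  0.218, -0.001]), array([-0.213,  0.361,  0.004])]
wedge_tab [array([-0.38 ,  0.305,  0.059]), array([-0.345,  0.195,  0.085])]
roller_axis [array([-0.093,  0.003,  0.015])]
plate [array([0.004, 0.003, 0.028])]
```

View pics/scene11c.png

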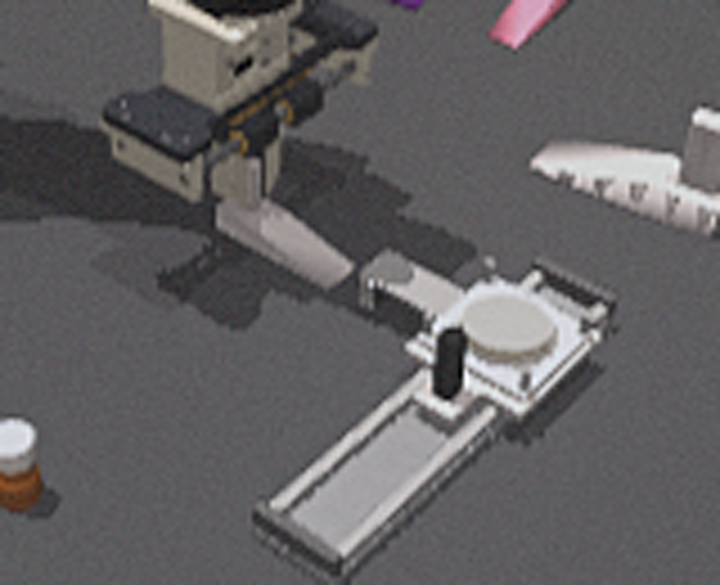

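View pics/top11.png

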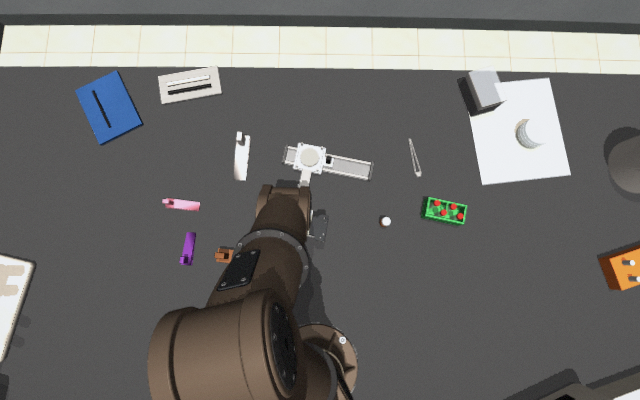

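```bash
python3 - <<'E'
from h import *
f0=np.array(observe()['contact_force'])
for x in (-.175,-.165,-.160,-.155,-.150,-.146):
    move_linear(W(x,.001,.027),vel=.03); o=observe(); F=o['contact_force']-f0
    print(round(o['time'],2),x,inrail(o['eef_pos']).round(4),round(F@X,2),round(F@Y,2),round(F[2],2))
    if abs(F@X)>12: break
for c in('scene','top'):
    f=snap(c,c+'12'); d=lms(f,c,['wedge_tab','roller_axis','plate'])
    for k in d: print(k,[inrail(v).round(3) for v in d[k][:2]])
i=cv2.imread('pics/scene12.png')[150:280,260:420]; cv2.imwrite('pics/scene12c.png',cv2.resize(i,None,fx=4.5,fy=4.5,interpolation=cv2.INTER_CUBIC))
snap('wrist','w12')
E
```

```text
32.02 -0.175 [-0.1752  0.001   0.027 ] 0.25 0.04 -0.03
32.51 -0.165 [-0.1648  0.0009  0.027 ] -0.02 -0.48 0.19
32.83 -0.16 [-0.1601  0.0009  0.0269] -0.07 0.64 -1.29
33.14 -0.155 [-0.1594  0.0008  0.0268] -15.44 0.25 17.29
scene wedge_tab 0.73 [0.4863 0.4529 0.0598] [384. 135.]
scene wedge_tab 0.66 [0.6834 0.2333 0.0824] [418. 176.]
scene wedge_tab 0.62 [0.474  0.0551 0.0618] [329. 192.]
scene roller_axis 0.79 [0.5351 0.0425 0.0128] [344. 214.]
scene plate 0.55 [0.6288 0.0216 0.026 ] [371. 226.]
wedge_tab [array([-0.221,  0.395,  0.06 ]), array([0.015, 0.217, 0.082])]
roller_axis [array([-0.095,  0.001,  0.013])]
plate [array([ 0.001, -0.002,  0.026])]
top wedge_tab 0.94 [0.3114 0.3942 0.0595] [181. 260.]
top wedge_tab 0.66 [0.6777 0.2373 0.0824] [238. 137.]
top wedge_tab 0.63 [0.4818 0.4548 0.0596] [165. 202.]
top plate 0.87 [0.6282 0.0255 0.0271] [309. 158.]
wedge_tab [array([-0.381,  0.304,  0.059]), array([0.008, 0.22 , 0.082])]
plate [array([-0.   ,  0.002,  0.027])]
```

View pics/scene12c.png

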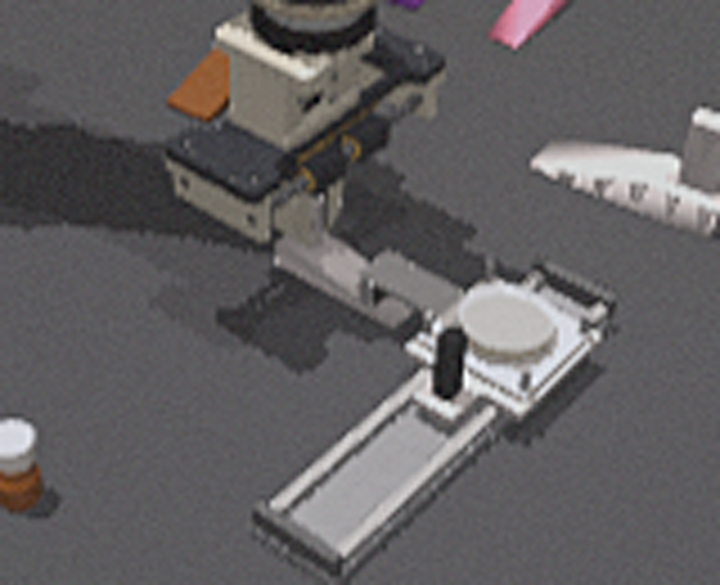

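View pics/w12.png

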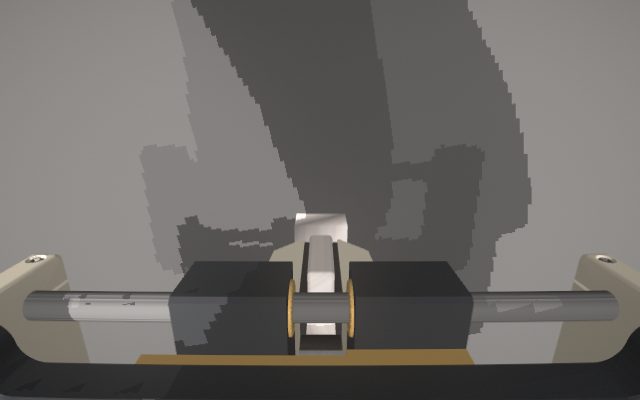

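```bash
python3 - <<'E'
from h import *
o=observe(); print(o['contact_force'],inrail(o['eef_pos']).round(4),o['torque'].round(2))
for x,z in [(-.155,.028),(-.155,.029),(-.155,.030)]:
    move_linear(W(x,.001,z),vel=.03); o=observe(); F=o['contact_force']
    print(round(o['time'],2),x,z,inrail(o['eef_pos']).round(4),round(F@X,2),round(F@Y,2),round(F[2],2),o['torque'].round(2))
E
```

```text
[-15.13282638   3.23005553  16.63954885] [-0.1594  0.0008  0.0268] [ 0.62  2.85 -0.04]
33.84 -0.155 0.028 [-0.1555  0.0008  0.0277] -1.1 0.72 -5.98 [ 0.07  0.57 -0.02]
34.09 -0.155 0.029 [-0.1549  0.0009  0.0289] -1.05 -0.26 -5.58 [ 0.    0.58 -0.06]
34.34 -0.155 0.03 [-0.1549  0.0009  0.0301] -0.87 -0.3 -5.82 [-0.12  0.54 -0.06]
```

```bash
python3 - <<'E'
from h import *
for x,z in [(-.155,.0278),(-.152,.0278),(-.149,.0278),(-.147,.0278),(-.147,.0274)]:
    move_linear(W(x,.001,z),vel=.02); o=observe(); F=o['contact_force']
    print(round(o['time'],2),x,z,inrail(o['eef_pos']).round(4),round(F@X,2),round(F@Y,2),round(F[2],2),o['torque'].round(2),o['finger_gap'])
    if abs(F@X)>10 or F[2]>6: break
wait(.2)
f=snap('scene','scene13'); d=lms(f,'scene',['roller_axis','plate','handle'])
for k in d: print(k,[inrail(v).round(4) for v in d[k][:2]])
f=snap('top','top13'); d=lms(f,'top',['roller_axis','plate','handle','vial','tube_rack','forceps'])
i=cv2.imread('pics/scene13.png')[150:280,260:420]; cv2.imwrite('pics/scene13c.png',cv2.resize(i,None,fx=4.5,fy=4.5,interpolation=cv2.INTER_CUBIC))
E
```

```text
34.6 -0.155 0.0278 [-0.155   0.001   0.0277] -0.91 -0.21 -5.82 [-0.07  0.45 -0.02] 0.011566106755225862
34.9 -0.152 0.0278 [-0.1517  0.0009  0.0278] -0.73 -2.27 -5.19 [-0.14  0.43 -0.08] 0.011950427978459613
35.2 -0.149 0.0278 [-0.1487  0.001   0.0278] -0.67 0.16 -5.12 [-0.16  0.42 -0.07] 0.011654998752387617
35.45 -0.147 0.0278 [-0.1467  0.001   0.0278] -0.18 -1.22 -6.01 [-0.15  0.43 -0.07] 0.011572234097231073
35.7 -0.147 0.0274 [-0.1469  0.001   0.0274] -0.59 -1.71 -5.36 [-0.2   0.4  -0.06] 0.012031980365987446
scene roller_axis 0.86 [0.5377 0.0445 0.0171] [346. 213.]
scene roller_axis 0.29 [ 0.4271 -0.2115  0.0014] [263. 260.]
scene plate 0.73 [0.6284 0.0248 0.0304] [372. 224.]
scene handle 0.84 [ 0.615  -0.0358  0.077 ] [359. 223.]
roller_axis [array([-0.0927,  0.0037,  0.0171]), array([-0.1527, -0.2687,  0.0014])]
plate [array([0.0001, 0.0015, 0.0304])]
handle [array([-0.0015, -0.0605,  0.077 ])]
top roller_axis 0.59 [0.629  0.0267 0.03  ] [308. 158.]
top plate 0.68 [0.6305 0.0258 0.0305] [309. 157.]
top handle 0.62 [ 0.6197 -0.0372  0.0781] [329. 157.]
top handle 0.45 [ 0.4303 -0.2052  0.0013] [382. 222.]
top vial 0.38 [ 0.4256 -0.2096 -0.0012] [383. 224.]
top tube_rack 0.64 [ 0.4657 -0.3897  0.0008] [440. 211.]
top forceps 0.7 [ 0.6458 -0.3096  0.0026] [413. 156.]
```

View pics/scene13c.png

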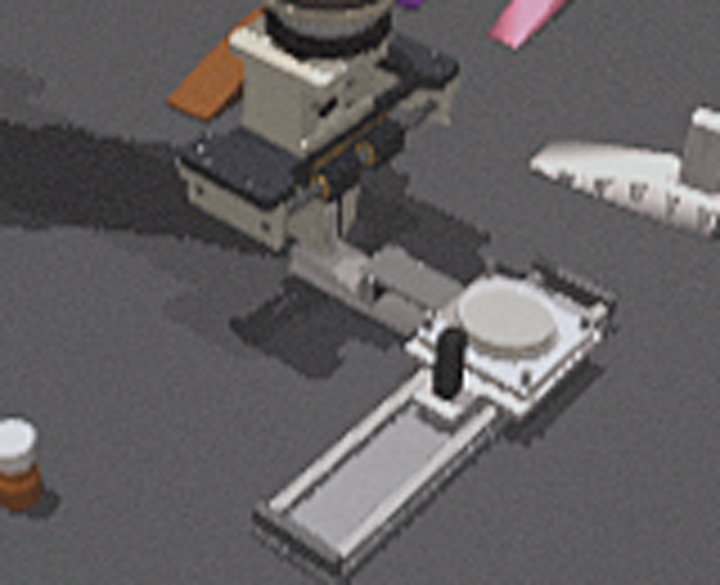

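```bash
python3 - <<'E'
from h import *
for x,z in [(-.145,.0276),(-.145,.0272),(-.145,.0270),(-.145,.0268),(-.145,.0266),(-.145,.0264)]:
    move_linear(W(x,.001,z),vel=.02); o=observe(); F=o['contact_force']
    print(round(o['time'],2),x,z,inrail(o['eef_pos']).round(4),round(F@X,2),round(F@Y,2),round(F[2],2),o['torque'].round(2))
    if abs(F@X)>10 or F[2]>-2.5: break
wait(.3); o=observe(); print(o['contact_force'],inrail(o['eef_pos']).round(4),o['finger_gap'])
f=snap('scene','scene14')
i=cv2.imread('pics/scene14.png')[190:250,310:400]; j=cv2.imread('pics/scene11.png')[190:250,310:400]
cv2.imwrite('pics/cmp.png',cv2.resize(np.vstack([j,i]),None,fx=5,fy=5,interpolation=cv2.INTER_CUBIC)[:600])
for c in ('scene','top'):
    if c=='top': f=snap(c,'top14')
    for l in ('plate','roller_axis'):
      for _ in range(3):
        f=grab_frame(c)
        for r in landmark_of(c,l)[:1]: print(c,l,inrail(toworld(f,r['location'])).round(4),round(r['score'],2))
E
```

```text
36.7 -0.145 0.0276 [-0.1448  0.001   0.0276] -0.46 -1.18 -5.6 [-0.11  0.42 -0.11]
36.95 -0.145 0.0272 [-0.1449  0.001   0.0272] -1.19 -1.74 -4.83 [-0.18  0.42 -0.07]
37.2 -0.145 0.027 [-0.145  0.001  0.027] -0.58 -1.45 -4.98 [-0.26  0.42 -0.09]
37.45 -0.145 0.0268 [-0.1449  0.001   0.0269] -0.89 -1.0 -4.27 [-0.19  0.49 -0.07]
37.7 -0.145 0.0266 [-0.145   0.001   0.0268] -1.97 -1.64 3.01 [-0.25  0.82 -0.03]
[-3.39261821 -1.81247303  5.21452812] [-0.1449  0.001   0.0268] 0.011715105114932033
scene plate [-0.0005 -0.0006  0.0296] 0.97
scene plate [-0.0007 -0.0004  0.0318] 0.72
scene plate [-0.0012 -0.0015  0.0309] 0.97
scene roller_axis [-0.091   0.0048  0.0185] 0.85
scene roller_axis [-0.0911  0.0036  0.0161] 0.95
scene roller_axis [-0.0892  0.0035  0.0187] 0.85
top plate [0.0013 0.0037 0.0317] 0.56
top plate [0.0028 0.0031 0.0282] 0.55
top roller_axis [-0.0004  0.0027 -0.002 ] 0.31
top roller_axis [ 0.0007  0.0036 -0.0008] 0.23
```

View pics/cmp.png

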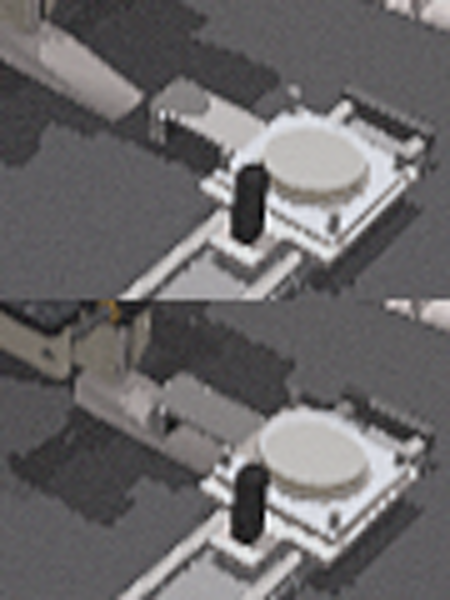

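```bash
python3 - <<'E'
from h import *
f=grab_frame('scene'); a=cv2.imread('pics/scene11.png',0).astype(np.float32); b=cv2.imread('pics/scene14.png',0).astype(np.float32)
sl=np.s_[205:245,355:400]
sl=np.s_[212:238,360:388]
w=cv2.createHanningWindow((28,26),cv2.CV_32F)
print('shift',cv2.phaseCorrelate(a[sl],b[sl],w), 'bg',cv2.phaseCorrelate(a[180:208,390:430],b[180:208,390:430]))
for dz in (.001,.004): print(dz,proj(f,W(0,0,.048+dz))-proj(f,W(0,0,.048)))
t=cv2.getRectSubPix
tm=a[216:236,356:386]; r=cv2.matchTemplate(b[210:242,350:392],tm,cv2.TM_CCOEFF_NORMED); print(cv2.minMaxLoc(r)[3], r[3:8,6].round(3))
o=observe(); print(o['time'],o['contact_force'].round(2),o['finger_gap'])
E
```

```text
shift ((0.12860349882184252, -0.2749339428952382), 1.0036977349975962) bg ((0.04684361043234375, 0.009789972698603933), 0.9651690757274628)
0.001 [ 0.03400532 -0.26829748]
0.004 [ 0.13628103 -1.07526406]
(6, 5) [0.565 0.748 0.916 0.904 0.728]
39.35 [-2.38 -2.28  4.91] 0.011767595316383262
```

```bash
python3 - <<'E'
from h import *
from scipy.ndimage import shift
from scipy.optimize import minimize
fr=[grab_frame('scene') for _ in range(4)]; f=fr[0]
b=np.mean([cv2.cvtColor(x['color'],cv2.COLOR_RGB2GRAY).astype(float) for x in fr],0)
for ref in('scene11','scene12'):
    a=cv2.imread(f'pics/{ref}.png',0).astype(float)
    for n,(r0,r1,c0,c1) in {'dish':(212,231,360,387),'dishtop':(212,222,362,386),'arm':(203,216,340,356),'rail':(235,265,318,345),'handle':(222,240,354,364)}.items():
        def cost(p): 
            s=shift(a,[p[0],p[1]],order=1)[r0:r1,c0:c1]; t=b[r0:r1,c0:c1]
            return -np.corrcoef(s.ravel(),t.ravel())[0,1]
        m=minimize(cost,[-.5,0],method='Nelder-Mead',options={'initial_simplex':[[-.5,0],[.5,.3],[-1.3,.4]]}); print(ref,n,m.x.round(2),round(m.fun,3))
i=np.mean([x['color'] for x in fr],0)[195:250,330:400,::-1].astype(np.uint8)
cv2.imwrite('pics/z15.png',cv2.resize(i,None,fx=10,fy=10,interpolation=cv2.INTER_CUBIC))
E
```

```text
scene11 dish [-0.63 -0.08] -0.938
scene11 dishtop [-0.58  0.14] -0.925
scene11 arm [-1.19 -0.15] -0.823
scene11 rail [ 0.01 -0.01] -0.998
scene11 handle [-0.17  0.05] -0.971
scene12 dish [-0.71  0.09] -0.954
scene12 dishtop [-0.69 -0.34] -0.934
scene12 arm [-0.91  0.07] -0.981
scene12 rail [ 0.01 -0.01] -0.998
scene12 handle [-0.12  0.06] -0.97
```

View pics/z15.png

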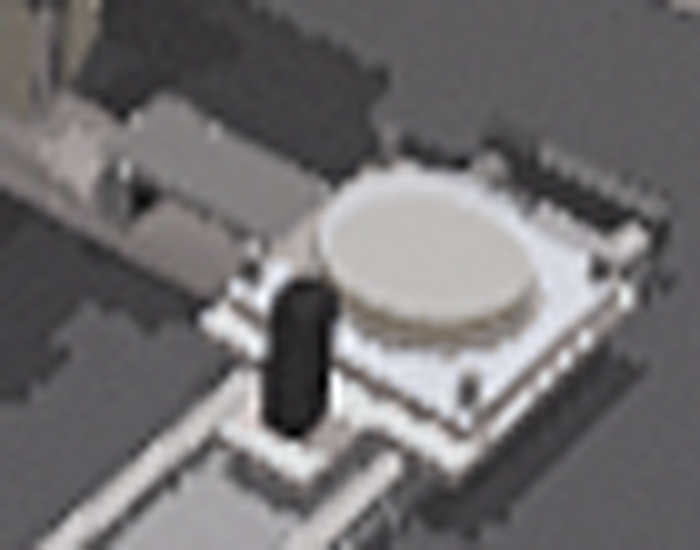

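```bash
python3 - <<'E'
from h import *
o=observe(); print(o['time'],o['contact_force'].round(1),o['finger_gap'],np.abs(o['dq']).max())
close_job()
E
```

```text
39.55 [-2.8 -1.3  5.5] 0.011794744475542976 0.00046565791670625275
the job is handed in; nothing more can be done
```

I pushed the dish carrier into the viewing-station detent and slid the small aluminium wedge under the roller until the plate lifted. I handed the job in at about 39.6 s with the wedge still gripped. No verdict was reported, so the result rests on my own checks below.

**Carrier**
- Gripping the handle and pushing slipped. The first push from behind stuck at a travel of about 0.105–0.107 m with up to 20 N, far more than the 3 N quoted. I never found out why.
- A second, faster push slightly higher on the handle clicked it in.
- After that, the handle's back face, the handle and the plate all measured within about 1–2 mm of the detent. The carrier had not visibly moved at the end.

**Wedge**
- I gripped it by the tab (gap 11.8 mm), turned it square to the rail and slid it under the roller.
- At first touch it jammed, because the arm was pressing it into the bench with about 17 N. Raising the hand 1 mm freed it, so it was briefly held up to about 3 mm off the bench. I lowered it back onto the bench at the end.

**Last checks**
- **Lift:** The measurements disagree somewhat:
  - first touch to the final position gives about 3.6 mm
  - image shift gives about 2.5–4 mm
  - the networks give about 0.2–3.8 mm (three readings at 3–4 mm, two below 2 mm)

  A gap is visible under the plate, and I judge the lift to be inside the 1.5–7 mm window.
- **Hand and arm:** In the pictures the fingers hold only the wedge and the hand is clear of the plate. The arm was still, pressing the wedge down with about 5 N.
- **Bystanders:** The rack, vial and forceps measured within about 3 mm of where they started.

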